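# Pop the board carrier's push latch

### The arm

A 6-joint arm with a two-finger parallel gripper is mounted at the origin on the work surface. World frame = base frame: x ahead of the robot, y to its left, z up, the work surface at z = 0. Lengths are in m, angles in rad, forces in N, time in s.
With the tool pointing down it reaches from about 0.4 to 0.825 m from the base axis. Payload 7 kg.
Tool frame: the origin (TCP) lies on the mounting face of the last link; the fingertips stand 173 mm ahead of it and the grasp point (between the pads) lies 155 mm ahead of it; z points along the fingers, x is the direction in which the jaws open and shut, and the axes are right-handed (so a half turn about z gives the same grasp; the last joint's range is limited). The gripper opens to 85 mm and grips with 20 to 120 N. Pads are 22 mm wide; open, the fingers measure 114 mm over their backs; the gripper's body (76 mm by 85 mm) begins 54 mm behind the grasp point. The pads swing forward as they close: fully open they stand 13 mm farther back than shut.
Start: joints at [1.592, 0.359, 0.012, 0, -1.224, -0.288], TCP at [0.178, 0.651, 0.405] pointing down, gripper open.
Joint ranges: [-3.07, 3.07], [-1.43, 2.12], [-1.02, 1.25], [-3.03, 1.67], [-3.05, -0], [-3.03, 3.03]. Speed limits (rad/s): [2.39, 2.39, 3.01, 3.14, 3.14, 3.14].

### API

Orientations are given as a rotation vector (axis times angle).
In Python, from plant import manip gives the robot as it stands. Calls block until the motion is done:
- manip.movep(position, orientation): joint-space move of the TCP to a pose.
- manip.move_straight(position, attitude=None, feed=0.15, until_force=None): straight line of the TCP; attitude=None keeps the orientation; feed is the mean speed in m/s. With until_force (N) it stops when the force on the tool has changed by that much, and returns True; else False.
- manip.move_j(angles): joint-space move.
- manip.grip(opening): finger opening in m; the grip force is fixed at half the most; returns when the fingers have stopped.
- manip.dwell(seconds).
- manip.solve_ik(position, orientation): joint angles nearest the present ones, or None.
- manip.state(): the state.
- manip.get_image(name): name is "scene" or "side" or "wrist"; returns a dict with "frame" (420x560x3 uint8, red, green, blue), "fx", "fy", "cx", "cy" (pixels), "R" (3x3) and "t" (3): a world point X has camera coordinates R X + t; the wrist camera has in their place "T_tool_cam" (4x4, takes a point from camera to tool coordinates, whose origin is the TCP and whose axes are the tool frame's). Camera axes: x right, y down, z forward; pixel columns grow to the right and rows downward; lengths in m; the calibration is good to about 2 mm. A picture is of the moment at which its call begins: read the wrist's pose just before it. There is no depth.
A pose or a line that the arm cannot do raises manip.PlanningError and nothing moves.
- manip.finish_job(): hands the job in, once; it reports no verdict.
The state is a dict: "time_s": time; "joints": joint angles; "joint_vel": joint speeds; "effort": joint torques, N m; "tcp_pos": TCP position; "orientation": TCP orientation; "contact_force": force on the tool from outside, world axes, zero at the start; "moment": the same for the moment, N m; "finger_gap": finger opening in m.
Only numpy, scipy, OpenCV 4.12 (cv2) and the standard library are available. Lean on these libraries where they do the work, as an engineer would, in place of code of your own. Each camera call takes 0.05 s, during which the arm holds its last target. There are 200 camera calls.

### The job

Two board carriers with hinged aluminium covers stand on the soldering bench. On the one whose board carries the big blue transformer, press the orange pad on the cover's front rail gently all the way down once with the fingertips and let go, so that the latch releases and the cover springs up; then stay clear of it for about two seconds to confirm that it stays open. Grasp nothing, do not push the cover down again, and leave the other carrier and everything lying around alone.

Things in the scene. Friction and masses are not known exactly. Their poses are not given: they have to be found in the camera images.
- blue_carrier: fixed carrier whose board has the big blue transformer (34 x 36 mm, top 64 mm above the table, at x -5 to 29, y -30 to 6 mm); base 200 (x) x 160 (y) mm, origin at the centre of its underside, z up, -x the front (pad side), roughly towards the robot. Cover: frame 165 x 130 x 8 mm, shut at 40 to 48 mm height, hinged along y at x = 75, height 44 mm; front edge at x = -90 mm
- pad_top (a point): centre of the top face of the orange pad (24 in x, 36 in y, 3 mm proud) on the front rail of the blue-transformer carrier's cover; at carrier x = -75, y = 0, 51 mm above the table when shut; axes as the carrier's while shut. It moves with the cover: fully up it is about 145 mm above the table and 40 mm nearer the hinge
- cover (a joint): angle of that cover, rad: 0 shut and latched; negative pressed in (hard stop at -0.036, pad 5.4 mm down); 0.7 fully up. The latch lets go once the pad is about 3 mm down (takes about 3 N; pressed less, it stays latched). Let go, the cover rises by its spring in about 0.5 s, lifting with 2 to 3 N at the pad, and the spring keeps it up. It does not catch again if pushed down
- telltale (a joint): small yellow tell-tale pin behind that cover's hinge, m: 0 up at the start; the cover's heel pushes it down to about 0.005 as the cover comes fully up, and it stays down (shows that the cover has been open)
- cap_carrier: the other carrier, same size and look but its board has only black and copper capacitors, no blue transformer; to be left untouched. Origin at the centre of its underside
- other_pad_top (a point): centre of the top of the other carrier's orange pad: not to be pressed
- flux_vial: amber glass flux vial with orange cap, 28 mm across, 50 mm tall; loose, to be left alone; origin at the underside centre
- solder_reel: solder wire reel standing on end, 60 mm across, 46 mm tall; loose, to be left alone; origin at the underside centre
- spare_cap: loose black capacitor, upright, 22 mm across, 30 mm tall; loose, to be left alone; origin at the underside centre
- bare_board: bare green circuit board lying flat, 80 x 60 x 4 mm; loose, to be left alone; origin at the underside centre
- driver: screwdriver with blue handle, 160 mm, lying; loose, to be left alone; origin at the underside midway along it
- tweezers: dark steel tweezers, 120 mm, lying; loose, to be left alone; origin at the underside midway along it
- tip_cup: small aluminium cup, 56 mm across, 50 mm tall; loose, to be left alone; origin at the underside centre

How it is judged:
On the way, in this order (a step that is already met when the one before it is completed fails the run):
1. the fingertips press the orange pad in (value of joint cover below -0.012 rad and contact force between the fingers and cover_c6 above 0.5 N), for 0.02 s.
2. the cover is up by itself and stays up, untouched, for a second (value of joint cover above 0.6 rad and contact force between each of the arm, the fingers and blue_carrier below 0.1 N), for 1 s.
At the end, for the whole second after the job is handed in: the blue-transformer carrier's cover stands open beyond 0.6 rad, at rest, its tell-tale down, with the seven loose things within 15 mm of where they were (value of joint cover above 0.6 rad and velocity of joint cover between -0.1 and 0.1 rad/s and value of joint telltale above 0.002 m and distance of each of flux_vial, solder_reel, spare_cap, bare_board, driver, tweezers, tip_cup from where it was at the start of the episode below 0.015 m); the robot touches nothing.
It fails at once if the popped cover is pushed back down (below 0.5 rad after it was up) (value of joint telltale above 0.002 m and value of joint cover below 0.5 rad).
It fails at once if the carrier, its cover or pad is pressed harder than 40 N (contact force between the fingers and blue_carrier above 40 N).
It fails at once if the cover is lifted or pushed by hand once released (over 8 N beyond 0.1 rad) in place of springing up by itself (value of joint cover above 0.1 rad and contact force between the fingers and blue_carrier above 8 N).
It fails at once if the other carrier is touched (over 1 N) (contact force between any of the fingers, the arm and cap_carrier above 1 N).
It fails at once if a loose thing is moved or lifted by more than 15 mm (distance of any of flux_vial, solder_reel, spare_cap, bare_board, driver, tweezers, tip_cup from where it was at the start of the episode above 0.015 m).
It also fails if it takes over 32 s, if anything falls off the work surface, if the arm or the gripper's body presses on something with over 40 N, if the wrist force passes 120 N, or if a joint passes its speed limit or range.

## Working session

There is one attempt and no reset: what is moved stays moved. The work goes in short steps, each a Python script; the robot and the scene stay as the last script left them, time stands still between calls to the robot, and variables do not carry over. Pictures are saved under pics/ and viewed, about 8 in all and at most 12, crops included, and the job is handed in when it is done.

```bash
mkdir -p pics
python3 - <<'E'
from plant import manip
import cv2,numpy as np,pickle
d={}
for n in("scene","side","wrist"):
    s=manip.state(); i=manip.get_image(n); i["s"]=s; d[n]=i
    cv2.imwrite(f"pics/{n}0.png",i["frame"][:,:,::-1])
pickle.dump(d,open("d0.pkl","wb"))
print(manip.state())
for n in("scene","side"): print(n,d[n]["R"],d[n]["t"],d[n]["fx"])
print(d["wrist"]["T_tool_cam"])
E
```

```text
{'time_s': 0.15, 'joints': array([ 1.59212586e+00,  3.59216191e-01,  1.12806973e-02, -2.34004134e-04,
       -1.22408459e+00, -2.88082098e-01]), 'joint_vel': array([-0.00055416, -0.00141914,  0.002148  ,  0.00307271, -0.00085686,
       -0.00136005]), 'effort': array([-1.87026388e-03, -5.83877420e+01,  2.93650389e+01,  6.94047064e+00,
       -4.27317369e-03, -1.35565180e-06]), 'tcp_pos': array([0.17791221, 0.6509899 , 0.40399142]), 'orientation': array([ 1.90565663e+00, -2.49648261e+00,  1.34825908e-03]), 'contact_force': array([-0.20002984,  0.06214569, -0.65214026]), 'moment': array([-0.02085815, -0.0311315 ,  0.0249298 ]), 'finger_gap': 0.08568565784380602}
scene [[-0.54834567  0.83609948  0.01595892]
 [ 0.66802958  0.44943934 -0.59307737]
 [-0.50304424 -0.31455037 -0.8049873 ]] [ 0.3079844  -0.3270616   1.19840484] 396.63746569285126
side [[-0.99238145 -0.12246642  0.0134551 ]
 [-0.07040308  0.47406953 -0.87766821]
 [ 0.10110623 -0.87192893 -0.47907982]] [0.51771264 0.11082053 1.23215075] 493.43940482959215
[[ 9.99999830e-01 -1.34940964e-04 -5.67167531e-04 -1.68721737e-03]
 [ 2.78082935e-04  9.65446462e-01  2.60601328e-01 -6.55898158e-02]
 [ 5.12404092e-04 -2.60601442e-01  9.65446335e-01  3.18037939e-02]
 [ 0.00000000e+00  0.00000000e+00  0.00000000e+00  1.00000000e+00]]
```

View pics/scene0.png

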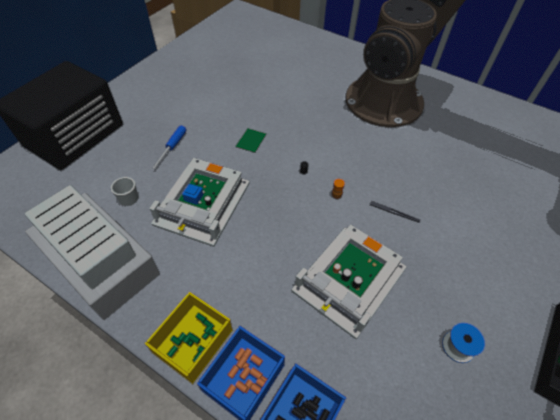

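View pics/side0.png

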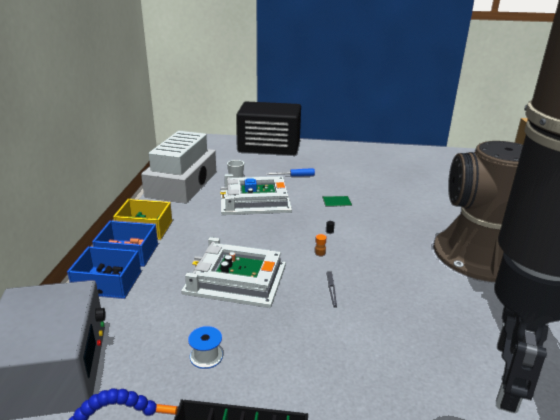

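The blue-transformer carrier is the far one. Its pad is at scene (215,168) and side (280,185), and its tell-tale is at scene (182,228). The other carrier's pad is at scene (372,243).

```bash
cat > h.py <<'E'
import numpy as np,cv2
from scipy.spatial.transform import Rotation as Ro
def cam(i):
    "world camera centre C and rotation world<-cam"
    if "R" in i: return -i["R"].T@i["t"], i["R"].T
    s=i["s"]; W=np.eye(4); W[:3,:3]=Ro.from_rotvec(s["orientation"]).as_matrix(); W[:3,3]=s["tcp_pos"]
    T=W@i["T_tool_cam"]; return T[:3,3],T[:3,:3]
def px(i,u,v,z):
    C,R=cam(i); d=R@np.array([(u-i["cx"])/i["fx"],(v-i["cy"])/i["fy"],1]); return C+d*(z-C[2])/d[2]
def blobs(i,lo,hi,amin=15):
    m=cv2.inRange(cv2.cvtColor(i["frame"],cv2.COLOR_RGB2HSV),lo,hi)
    n,_,st,c=cv2.connectedComponentsWithStats(m); return [(c[k].round(1),st[k,4],st[k,:4]) for k in range(1,n) if st[k,4]>=amin],m
E
python3 - <<'E'
import pickle; from h import *
d=pickle.load(open("d0.pkl","rb"))
for n in("scene","side"):
    for c,a,_ in blobs(d[n],(8,180,150),(20,255,255))[0]: print(n,c,a,px(d[n],*c,.051).round(4))
i=d["scene"]
for nm,u,v,z in [("tell",182,228,.05),("board",251,140,0),("cap",304,170,0),("driver b",181,133,.01),("driver t",155,168,.0),("cup",125,200,0),("trafo",194,192,.064),("vial",338,195,0),("baseFL",195,160,.04),("baseFR",247,184,.01),("baseBR",215,241,.01),("baseBL",152,212,.01)]: print(nm,px(i,u,v,z).round(3))
E
```

```text
scene [213.9 168. ] 81 [ 0.5311 -0.217   0.051 ]
scene [339.1 182.7] 57 [0.4023 0.0567 0.051 ]
scene [372.1 244. ] 123 [0.5128 0.1954 0.051 ]
side [280.  184.5] 26 [ 0.5302 -0.2141  0.051 ]
side [320.9 237.4] 47 [0.3996 0.0633 0.051 ]
side [267.7 265.8] 79 [0.5111 0.1989 0.051 ]
side [166.  408.7] 139 [0.6146 0.5934 0.051 ]
tell [ 0.705 -0.164  0.05 ]
board [ 0.361 -0.233  0.   ]
cap [ 0.373 -0.054  0.   ]
driver b [ 0.454 -0.401  0.01 ]
driver t [ 0.583 -0.377  0.   ]
cup [ 0.7   -0.363  0.   ]
trafo [ 0.621 -0.199  0.064]
vial [0.397 0.058 0.   ]
baseFL [ 0.529 -0.28   0.04 ]
baseFR [ 0.501 -0.143  0.01 ]
baseBR [ 0.674 -0.104  0.01 ]
baseBL [ 0.694 -0.277  0.01 ]
```

```bash
cat >> h.py <<'E'
def ori(yaw):  # tool z down, tool x along carrier +y, tool y along carrier +x
    c,s=np.cos(yaw),np.sin(yaw); return Ro.from_matrix(np.array([[-s,c,0],[c,s,0],[0,0,-1.]])).as_rotvec()
E
python3 - <<'E'
from plant import manip; from h import *; import pickle
p=np.array([.55,-.212,.36]); o=ori(.22)
print(manip.solve_ik(p,o))
manip.movep(p,o); manip.grip(0); manip.dwell(.2)
s=manip.state(); i=manip.get_image("wrist"); i["s"]=s; pickle.dump(i,open("w1.pkl","wb"))
cv2.imwrite("pics/w1.png",i["frame"][:,:,::-1])
print(s["time_s"],s["joints"],s["finger_gap"],s["tcp_pos"],s["contact_force"])
for c,a,b in blobs(i,(5,150,120),(22,255,255),80)[0]: print(c,a,b,px(i,*c,.051).round(4))
E
```

```text
[-0.03647893  0.25214924 -0.24592181  0.         -1.07272528 -1.3143174 ]
4.4 [-3.65206363e-02  2.52166316e-01 -2.45906706e-01 -1.18600867e-05
 -1.07269074e+00 -1.31431897e+00] 0.000314195642366823 [ 0.55000616 -0.2120214   0.35999463] [ 1.03553315 -0.03085202  0.29043145]
[280.2 179.4] 772 [263 169  36  22] [ 0.531  -0.2149  0.051 ]
```

View pics/w1.png

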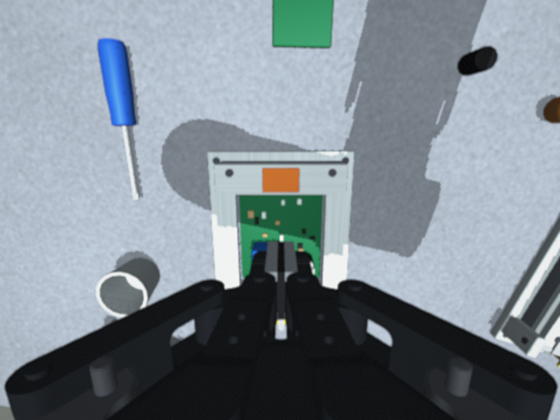

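The wrist view shows the pad at (280,179), square to the tool, with nothing in the way of the front rail. Both pad estimates agree on (0.531, -0.215).

Run:
```python
from plant import manip; from h import *
x=np.array([np.cos(.22),np.sin(.22)]); q=np.array([.531,-.215])-.002*x
manip.move_straight([*q,.250],ori(.22),feed=.12); manip.dwell(.2)
f0=manip.state()["contact_force"]
r=manip.move_straight([*q,.205],feed=.015,until_force=9)
s=manip.state(); print(r,s["time_s"],s["tcp_pos"],f0,s["contact_force"])
i=manip.get_image("wrist"); cv2.imwrite("pics/w2.png",i["frame"][:,:,::-1])
```

```text
True 7.675 [ 0.52901199 -0.2154709   0.2186616 ] [-0.79221829  0.46205958  1.4274021 ] [-2.11348388  0.97101715  9.44733553]
```

View pics/w2.png

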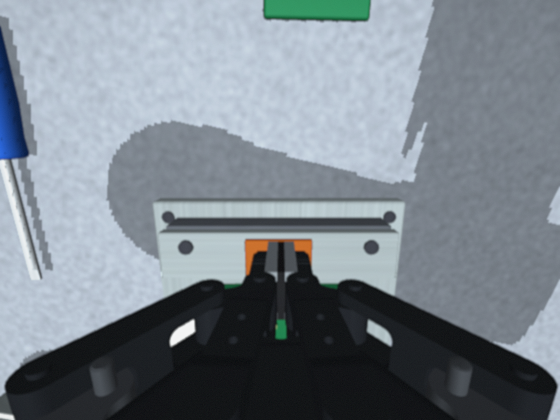

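The fingertips are on the pad at (278,255), and the tip height of 45.7 mm puts it 5.3 mm down, at the hard stop. I'll release up and towards the front, then watch.

Run:
```python
from plant import manip; from h import *; import pickle
x=np.array([np.cos(.22),np.sin(.22)]); q=np.array(manip.state()["tcp_pos"][:2])
manip.move_straight([*(q-.035*x),.255],feed=.12)
print(manip.state()["contact_force"])
manip.move_straight([*(q-.10*x),.40],feed=.2)
manip.dwell(2.2)
s=manip.state(); print(s["time_s"],s["tcp_pos"],s["contact_force"])
a=manip.get_image("scene")["frame"]; i=manip.get_image("side")
S=i["frame"]; z=lambda f,r,c:cv2.resize(f[r:r+105,c:c+140],(400,300),interpolation=cv2.INTER_CUBIC)
cv2.imwrite("pics/after.png",np.hstack([z(a,145,130),z(S,130,190)])[:,:,::-1])
d=pickle.load(open("d0.pkl","rb"))
D=(cv2.absdiff(a,d["scene"]["frame"]).max(2)>60).astype(np.uint8)
n,_,st,c=cv2.connectedComponentsWithStats(D); print([(c[k].round(),st[k,4]) for k in range(1,n) if st[k,4]>25])
```

```text
[ 0.45028761  0.05823105 -0.63087957]
11.4417 [ 0.43140416 -0.23730142  0.40002103] [ 0.12803039  0.10508358 -0.43206197]
[(array([222.,  40.]), np.int32(2415)), (array([360.,  45.]), np.int32(55)), (array([366.,  59.]), np.int32(53)), (array([438.,  76.]), np.int32(518)), (array([177., 142.]), np.int32(60)), (array([201., 151.]), np.int32(142)), (array([215., 168.]), np.int32(102)), (array([179., 186.]), np.int32(103)), (array([215., 194.]), np.int32(506)), (array([224., 202.]), np.int32(33))]
```

View pics/after.png

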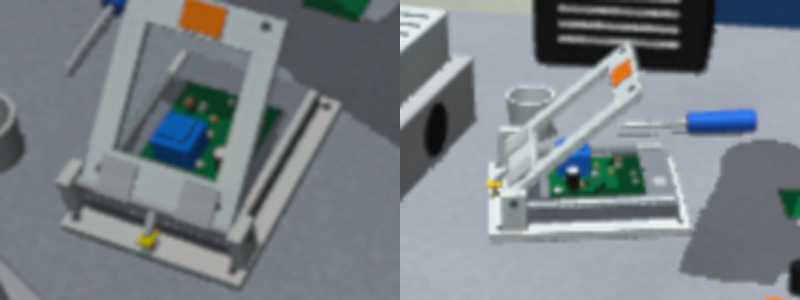

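Both views show the cover standing open, with the raised pad at scene (201,151). The loose things look as before.

Run:
```python
from plant import manip; from h import *
i=manip.get_image("scene")
x=np.array([np.cos(.22),np.sin(.22)])
print([(c,px(i,*c,.145).round(3)) for c,a,_ in blobs(i,(8,180,150),(20,255,255))[0]],np.array([.531,-.215])+.04*x)
manip.finish_job(); print(manip.state()["time_s"])
```

```text
[(array([200.7, 150.9]), array([ 0.569, -0.209,  0.145])), (array([339. , 182.7]), array([0.48 , 0.084, 0.145])), (array([372.1, 244. ]), array([0.576, 0.205, 0.145]))] [ 0.5700359  -0.20627082]
the job is handed in; nothing more can be done
the job is handed in; nothing more can be done
```

I pressed the orange pad on the blue-transformer carrier once with closed fingertips, and the cover sprang up and stayed open. The job is handed in; the clock read 11.4 s at my last reading before that, and no verdict is reported.

- **Press:** The pad went about 5.3 mm down, to its hard stop, at roughly 9 N. I then withdrew up and towards the front.
- **Cover:** I stayed clear for 2.2 s with no contact force on the tool beyond sensor noise. The raised pad then measured (0.569, -0.209) against (0.570, -0.206) expected for a fully open cover.
- **Surroundings:** Comparing the scene image with the one from the start shows clear change only at the arm and its shadow, the cover, and a small patch near the screwdriver. That patch is probably shadow or the raised cover, but I did not measure it. The other carrier's pad and the flux vial are at the same pixels as before.
- **Not confirmed:** I did not measure the tell-tale pin's height. I infer that it is down from the cover being fully up.

No check failed or disagreed.

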